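# Seat a vial cap with the guarded bench press

## Robot

A 7-joint arm with a two-finger parallel gripper is mounted at the origin on a cart in front of the work surface, level with it; the furniture and walls round the work are solid. World frame = base frame: x ahead of the robot, y to its left, z up, the work surface at z = 0. Lengths are in m, angles in rad, forces in N, time in s.
With the tool pointing down it reaches from about 0.425 to 0.925 m from the base axis. Payload 6.8 kg.
Tool frame: the origin (TCP) lies at the very end of the fingers, on their centre line; the grasp point (between the pads) lies 19 mm behind it; z points along the fingers, x is the direction in which the jaws open and shut, and the axes are right-handed (so a half turn about z gives the same grasp; the last joint's range is limited). The gripper opens to 85 mm and grips with 20 to 120 N. Pads are 22 mm wide; open, the fingers measure 114 mm over their backs; the gripper's body (76 mm by 85 mm) begins 54 mm behind the grasp point. The pads swing forward as they close: fully open they stand 13 mm farther back than shut.
Start: joints at [-1.4, 0.477, 0.022, 1.555, -0.011, 1.109, -0.083], TCP at [0.186, 0.649, 0.231] pointing down, gripper open.
Joint ranges: [-2.96, 2.96], [-0.34, 2.1], [-1.41, 1.46], [0.24, 2.44], [-1.37, 4.51], [0.17, 1.92], [-2.96, 2.96]. Speed limits (rad/s): [2.39, 2.39, 3.14, 3.14, 3.14, 3.14, 3.14].

## Interface

Orientations are given as a rotation vector (axis times angle).
In Python, from bench import * gives the robot as it stands.
- The arm moves only by the tool servo_tool, never from a script. Its argument "increments" is one flat list of numbers, 7 for each row, row after row: the shift along the tool's x, y, z in mm, then the turn, a rotation vector about the tool's x, y, z in rad, then the finger opening in mm, from 0 to 85.4. In form: [tx, ty, tz, wx, wy, wz, fingers, tx, ty, tz, wx, wy, wz, fingers, ...]. A call has exactly 8 rows; each row shifts and turns the commanded pose from where the row before left it, along the tool's axes as they then stand; what a row does not reach is not made up. A row lasts 1/8 s, in which the tool goes at most 62.5 mm and 10.7 degrees, less where a joint would pass 70% of its speed; a pose out of reach is approached as far as the arm can. A call is refused whole if a number of a shift passes 62.5 or a number of a turn 0.188, either way. A call with a gripper value outside its range is refused whole. The fingers move at their own pace and stop on an object; "squeeze" is the grip in N (left out, the last holds). Time passes only in rows, so rows that do not move let the fingers close, or fill a call up. It gives the time, the measured TCP pose, the force and the opening at its end, in the units of the state.
- get_obs(): the state, without advancing time (a new reading comes with each control period).
- grab_frame(name): name is "side" or "top" or "wrist"; returns (picture, depth): 400x640x3 uint8, red, green, blue; 400x640 float32, m along the optical axis (not along the pixel's ray), 0 where there is no reading.
- calibration(name): a dict with "fx", "fy", "cx", "cy" (pixels), "eye" and "orientation" of the camera in the world; the wrist camera has in their place "T_tool_cam" (4x4, takes a point from camera to tool coordinates, whose origin is the TCP and whose axes are the tool frame's). Camera axes: x right, y up, looking along -z (the intrinsics and any distortion apply to the point x, -y, -z); pixel columns grow to the right and rows downward; lengths in m; the calibration is good to about 2 mm. A picture is of the moment at which its call begins: read the wrist's pose just before it. calibration takes no time and is no camera call.
- hand_in(): hands the job in, once; it reports no verdict.
The state is a dict: "clock": time; "joints": joint angles; "qvel": joint speeds; "tau": joint torques, N m; "tcp_pos": TCP position; "orientation": TCP orientation; "contact_force": force on the tool from outside, world axes, zero at the start; "moment": the same for the moment, N m; "grip_width": finger opening in m.
Only numpy, scipy, OpenCV 4.12 (cv2) and the standard library are available. Lean on these libraries where they do the work, as an engineer would, in place of code of your own. Each camera call takes 0.05 s, during which the arm holds its last target.

## Task

Push the press's shuttle fully home so that its vial stands under the ram, and only then reach down through the window of the guard and press the lever pad all the way down, without touching the guard. Finish while still holding the lever down with the fingers. Nothing is to be picked up: leave the small things round the press where they stand.

Things in the scene. Friction and masses are not known exactly. Their poses are not given: they have to be found in the camera images.
- press: small fixed bench press for vial caps, grey base 136 (x) x 126 (y) x 12 mm with a white guard hood on it, 121 mm high in all; a track 66 mm wide runs out of its right (-y) side, where the shuttle slides. Origin: centre of the underside of the base, on the worktop. Its x axis points to the rear of the press (away from the robot at yaw 0), y to the side opposite the shuttle track, z up. It never moves during the work
- guard: the guard hood of the press (same frame and origin as the press): white top plate 136 (x) x 126 (y) mm, 3 mm thick, top face 121 mm above the worktop, on four corner posts, with white side sheets and a clear front sheet; must not be touched. A lip 7 mm deep surrounds the window under the plate
- window (a point): centre of the rectangular window in the guard's top plate, at the level of its top face: 58 mm along the press's x, 76 mm along its y, at [-29, 0, 121] mm in the press's frame. Axes as the press. Open fingers may not fit; closed ones do
- pad_top (a point): centre of the top face of the lever's black pad, 24 mm (x) x 36 mm (y), which lies right under the window: 13 mm below the plate's top face when up, about 33 mm below it when fully down. Axes turn with the lever
- lever_pad: the black pad on the front end of the lever; origin at the centre of its top face, same as pad_top
- lever (a joint): angle of the lever about its bearing at the rear, rad: 0 up (at rest), 0.27 fully down at its stop. The pad is 73 mm in front of the bearing, so it goes down about 20 mm. A spring raises it again when let go: about 3 N at the pad to start, 8 N at the bottom
- shuttle (a joint): travel of the shuttle along the press's +y, m: 0 fully out, 0.05 fully home at its stop, where the vial stands under the ram. It slides with about 2 N of friction and stays where it is left
- push_face (a point): centre of the outer face (facing the press's -y) of the upright metal push plate at the outer end of the shuttle: plate 52 mm (x) wide, 8 mm thick, its top 62 mm above the worktop, this point 42 mm above it. Push it along the press's +y. Home, this face is 150 mm from the press's centre in y, 87 mm outside the guard. At least 80 mm beyond the plate is free; farther right a balance may stand, and instruments over 150 mm high stand behind the press. Axes as the press
- spare_vial: loose white-capped sample vial, 27 mm diameter, 40 mm high, standing behind the shuttle track; bystander; origin at the centre of its underside
- dish: loose round petri dish 65 mm diameter, 15 mm high, left of the press; bystander; origin at the centre of its underside
- weight: loose steel calibration weight 21 mm diameter, 22 mm high, left of the press; bystander; origin at the centre of its underside
- tin: loose small tin with a green lid, 40 x 56 x 22 mm, to the right beyond the shuttle; bystander; origin at the centre of its underside

How it is judged:
On the way, in this order (a step that is already met when the one before it is completed fails the run):
1. the shuttle is home, the lever still up (value of joint shuttle above 0.046 m and value of joint lever below 0.06 rad), for 0.1 s.
2. the lever is fully down with the shuttle home (value of joint shuttle above 0.046 m and value of joint lever above 0.245 rad), for 0.2 s.
At the end, for the whole second after the job is handed in: The shuttle is home (within 4 mm of its stop), the lever is down (within 0.025 rad of its stop) and held there by the fingers on its pad with more than 3 N, and the four loose things are within 20 mm of where they stood (all of step 2 and contact force between lever_pad and the fingers above 3 N and distance of each of spare_vial, dish, weight, tin from where it was at the start of the episode below 0.02 m); the arm keeps its last pose, push and grip.
It fails at once if the robot touches the guard (contact force between guard and the fingers above 0.5 N or contact force between guard and the arm above 0.5 N).
It fails at once if the lever is pressed before the shuttle is home (value of joint lever above 0.1 rad and value of joint shuttle below 0.045 m).
It fails at once if a loose thing near the press is moved more than 20 mm or lifted (distance of any of spare_vial, dish, weight, tin from where it was at the start of the episode above 0.02 m or height (world z) of any of spare_vial, dish, weight, tin above 0.012 m).
It also fails if it takes over 40 s, if anything falls off the work surface, if the arm or the gripper's body presses on something with over 40 N, if the wrist force passes 120 N, or if a joint passes its speed limit or range.

## Working session

There is one attempt and no reset: what is moved stays moved. The work goes in short steps, Python scripts to look and compute and a tool call to move; the robot and the scene stay as the last step left them, time stands still between calls to the robot, and variables do not carry over. Pictures are saved under pics/ and viewed, and the job is handed in when it is done.

Besides the shell and the picture viewer there is one more tool, called after "Emit:" as name(argument=value, ...), one argument or row to a line, values as JSON. servo_tool: Moves the arm, as the interface text tells. Its arguments: {"type":"object","properties":{"increments":{"type":"array","items":{"type":"number"}},"squeeze":{"type":"number"}},"required":["increments"]}

```bash
mkdir -p pics; ls; python3 - <<'E'
from bench import *
import cv2, numpy as np
print(get_obs())
for n in ("side","top","wrist"):
    c=calibration(n); print(n,c)
    im,d=grab_frame(n)
    cv2.imwrite(f"pics/{n}0.png",im[:,:,::-1]); np.savez(f"{n}0.npz",im=im,d=d)
E
```

```text
pics
{'clock': 0.0, 'joints': array([-1.40006633,  0.47778853,  0.02232155,  1.55642403, -0.01152945,
        1.1092933 , -0.08309726]), 'qvel': array([ 0.00024181, -0.0017873 ,  0.00125763, -0.00212368, -0.00081298,
        0.00145498, -0.00156386]), 'tau': array([ 9.62800698e-06, -5.96457160e+01,  1.60791781e+00, -2.81196392e+01,
        1.24032740e-02,  9.38346639e-03,  6.01281329e-06]), 'tcp_pos': array([0.18561592, 0.64837763, 0.23034469]), 'orientation': array([ 2.50764180e+00,  1.89052901e+00, -2.14376641e-03]), 'contact_force': array([-0.13863864, -0.22592486,  0.24895172]), 'moment': array([-0.01074315,  0.04507601, -0.03670313]), 'grip_width': 0.08540014762426976}
side {'fx': 442.589262928831, 'fy': 442.589262928831, 'cx': 328.4908424807723, 'cy': 200.4582338378986, 'eye': array([ 0.48556819, -1.02944331,  0.81268684]), 'orientation': array([0.94663867, 0.00952447, 0.00379451])}
top {'fx': 384.72451886792413, 'fy': 384.72451886792413, 'cx': 317.587462515465, 'cy': 197.31358297244282, 'eye': array([ 0.41430999, -0.06176323,  1.17938846]), 'orientation': array([ 0.06288306, -0.03285168, -1.59277715])}
wrist {'fx': 319.618981738252, 'fy': 319.618981738252, 'cx': 318.1876438909834, 'cy': 198.75103584536288, 'T_tool_cam': array([[ 9.99999443e-01,  4.32296260e-04,  9.62780246e-04,
        -5.34130128e-04],
       [ 6.84960917e-04, -9.59867937e-01, -2.80451555e-01,
        -7.16004388e-02],
       [ 8.02903731e-04,  2.80452058e-01, -9.59867698e-01,
        -1.43029699e-01],
       [ 0.00000000e+00,  0.00000000e+00,  0.00000000e+00,
         1.00000000e+00]])}
```

View pics/side0.png

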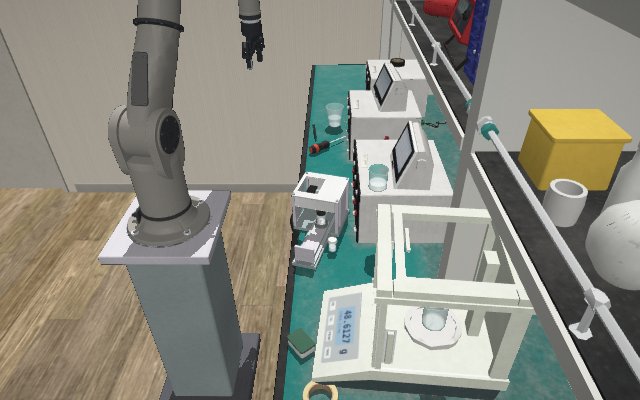

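View pics/top0.png

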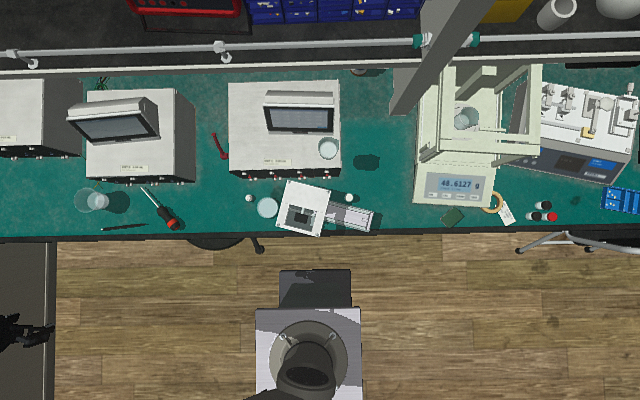

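The side and top views show the press at about (302,208) in the top view. Its shuttle runs right to (375,218), the vial is at (348,198), the dish at (267,207), the weight at (249,198) and the tin at (452,215). I'll enlarge the area and measure.

```bash
cat > h.py <<'E'
import numpy as np, cv2
from scipy.spatial.transform import Rotation as R
from bench import *
def cam(n,obs=None):
    c=calibration(n)
    if n=="wrist":
        T=np.eye(4);T[:3,:3]=R.from_rotvec(obs['orientation']).as_matrix();T[:3,3]=obs['tcp_pos']
        M=T@c['T_tool_cam']; return c,M[:3,:3],M[:3,3]
    return c,R.from_rotvec(c['orientation']).as_matrix(),np.array(c['eye'])
def ray(C,u,v):
    c,Rm,e=C; d=Rm@np.array([(u-c['cx'])/c['fx'],-(v-c['cy'])/c['fy'],-1.]); return e,d
def onz(C,u,v,z):
    e,d=ray(C,u,v); return e+d*(z-e[2])/d[2]
def dep(C,u,v,D): 
    e,d=ray(C,u,v); return e+d*D
def proj(C,p):
    c,Rm,e=C; q=Rm.T@(np.asarray(p)-e); return np.array([c['cx']+c['fx']*q[0]/-q[2], c['cy']-c['fy']*q[1]/-q[2]])
E
python3 - <<'E'
from h import *
a=np.load("top0.npz");im=a['im'];
c=im[165:245,235:395][:,:,::-1]
cv2.imwrite("pics/topz.png",cv2.resize(c,None,fx=5,fy=5,interpolation=cv2.INTER_CUBIC))
a=np.load("side0.npz");im=a['im'];
c=im[165:275,280:390][:,:,::-1]
cv2.imwrite("pics/sidez.png",cv2.resize(c,None,fx=5,fy=5,interpolation=cv2.INTER_CUBIC))
a=np.load("top0.npz");d=a['d'];C=cam("top")
# point cloud at top-plate height
H,W=d.shape
v,u=np.mgrid[0:H,0:W]
c,Rm,e=C
dirs=np.stack([(u-c['cx'])/c['fx'],-(v-c['cy'])/c['fy'],-np.ones_like(u,float)],-1)@Rm.T
P=e+dirs*d[...,None]
np.save("P.npy",P)
m=(abs(P[...,2]-.121)<.006)&(u>260)&(u<345)&(v>170)&(v<245)
m=m.astype(np.uint8)
k=P[m>0]; print(m.sum(),k.min(0),k.max(0),np.median(k[:,2]))
r=cv2.minAreaRect((k[:,:2]*1000).astype(np.float32)); print(r, cv2.boxPoints(r))
tb=P[150:160,390:410,2]; print("table z",np.median(tb), np.median(P[225:232,240:260,2]))
E
```

```text
1656 [ 0.36993311 -0.09487047  0.11501363] [0.54947376 0.10774417 0.12689544] 0.12109932690732461
((484.9278869628906, 24.053062438964844), (194.7932891845703, 186.36985778808594), 74.34996032714844) [[368.92377  -44.595177]
 [548.3844   -94.870476]
 [600.932     92.7013  ]
 [421.47137  142.9766  ]]
table z 0.0007574457806435175 -0.00023213898251517318
```

View pics/topz.png

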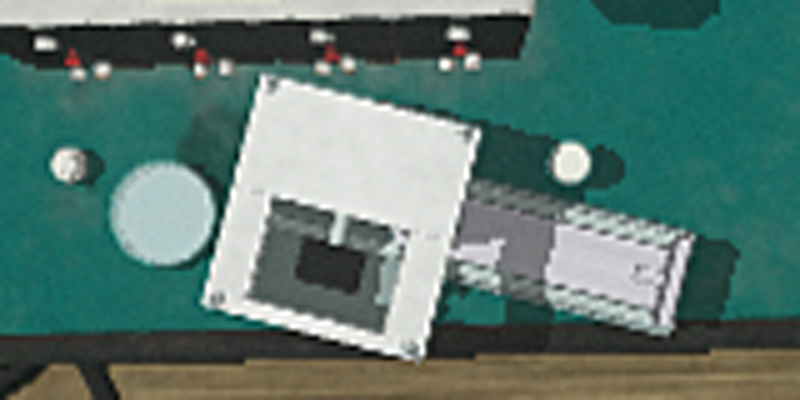

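View pics/sidez.png

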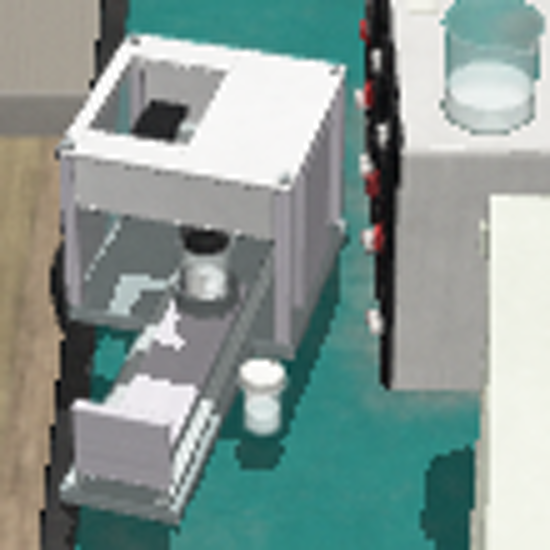

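```bash
python3 - <<'E'
from h import *
C=cam("top")
f=lambda x,y,z: onz(C,235+(x+.5)/5-.5,165+(y+.5)/5-.5,z)
im=np.load("top0.npz")['im'];P=np.load("P.npy")
# mask-based plate: pixels depth near .121 & light, connected
v,u=np.mgrid[0:400,0:640]
m=((abs(P[...,2]-.121)<.004)&(u>272)&(u<335)&(v>176)&(v<240)).astype(np.uint8)
n,l,s,_=cv2.connectedComponentsWithStats(m); i=1+np.argmax(s[1:,4]); 
cn=max(cv2.findContours((l==i).astype(np.uint8),cv2.RETR_EXTERNAL,cv2.CHAIN_APPROX_NONE)[0],key=len)
Q=np.array([onz(C,a,b,.121)[:2]*1000 for a,b in cn[:,0]],np.float32)
r=cv2.minAreaRect(Q);print("depth mask",r)
K=np.array([f(x,y,.121) for x,y in [(266,75),(480,128),(418,360),(203,305)]])*1000  # RL RR FR FL
print("corners",K.round(1)); ctr=K.mean(0)
print("sizes",np.linalg.norm(K-np.roll(K,-1,0),axis=1))
ex=(K[0]+K[1]-K[2]-K[3])[:2]; ey=(K[0]+K[3]-K[1]-K[2])[:2]
print("ctr",ctr,"yaw x",np.degrees(np.arctan2(ex[1],ex[0])),"yaw y",np.degrees(np.arctan2(-ey[0],ey[1])))
W=np.array([f(x,y,.121) for x,y in [(272,197),(410,232),(385,335),(247,298)]])*1000
print("window",W.round(1),W.mean(0))
yaw=np.arctan2(ex[1],ex[0]);
for lab,p in [("pushplate top outer rear",f(692,236,.062)),("outer front",f(672,335,.062)),("pad",f(331,262,.108)),("vial",f(571,162,.04)),("dish",f(163,214,.015)),("weight",f(69,165,.022)),("frontedge L",f(10,335,0)),("edgeR",f(790,320,0))]:
    q=p[:2]*1000-ctr[:2]; c,s=np.cos(yaw),np.sin(yaw); print(lab,(p*1000).round(1),"press:",(c*q[0]+s*q[1]).round(1),(-s*q[0]+c*q[1]).round(1))
print("pad blob")
E
```

```text
depth mask ((450.2540283203125, -0.8295364379882812), (125.83855438232422, 132.83541870117188), 74.20782470703125)
corners [[530.   39.1 121. ]
 [497.7 -78.6 121. ]
 [371.1 -41.6 121. ]
 [403.7  76.  121. ]]
sizes [122.02801603 131.95212993 122.0331708  131.53297917]
ctr [450.62545092  -1.2804543  121.        ] yaw x -16.290030505685376 yaw y -15.404548783150142
window [[462.3  36.9 121. ]
 [441.3 -38.7 121. ]
 [385.1 -23.8 121. ]
 [407.   51.7 121. ]] [423.92774993   6.52105072 121.        ]
pushplate top outer rear [ 436.8 -200.7   62. ] press: 42.7 -195.3
outer front [ 379.9 -187.4   62. ] press: -15.6 -198.5
pad [425.9   5.9 108. ] press: -25.7 -0.0
vial [ 482.7 -133.3   40. ] press: 67.8 -117.7
dish [458.3 113.3  15. ] press: -24.8 112.1
weight [489.  168.8  22. ] press: -10.9 174.0
frontedge L [386.7 210.7   0. ] press: -120.8 185.5
edgeR [ 385.6 -266.4    0. ] press: 11.9 -272.7
pad blob
```

Emit:
servo_tool(
  increments=[-20,20,0,0,0,0,0,-35,35,0,0,0,0,0,-35,35,0,0,0,0,0,-35,35,0,0,0,0,0,-35,35,0,0,0,0,0,-35,35,0,0,0,0,0,-35,35,0,0,0,0,0,-25,25,0,0,0,0,0],
)

```text
clock: 1.15
tcp_pos: [0.3617, 0.3312, 0.2312]
orientation: [2.51, 1.888, -0.0]
contact_force: [-0.3, 0.2, 0.8]
grip_width: -0.0001
```

Emit:
servo_tool(
  increments=[-35,17,0,0,0,0,0,-45,22,0,0,0,0,0,-48,24,0,0,0,0,0,-48,24,0,0,0,0,0,-48,24,0,0,0,0,0,-48,24,0,0,0,0,0,-44,22,0,0,0,0,0,-30,15,0,0,0,0,0],
)

```text
clock: 2.15
tcp_pos: [0.4307, -0.0487, 0.2314]
orientation: [2.511, 1.888, 0.0]
contact_force: [1.1, 0.3, -0.3]
grip_width: -0.0
```

```bash
python3 - <<'E'
from h import *
o=get_obs(); im,d=grab_frame("wrist"); cv2.imwrite("pics/w1.png",im[:,:,::-1]); np.savez("w1.npz",im=im,d=d,p=o['tcp_pos'],r=o['orientation']);print(o['tcp_pos'],o['joints'])
E
```

```text
[ 0.43073144 -0.04869677  0.23138661] [-0.51472084  0.05952836  0.51140617  2.12847083 -0.03559671  0.9612189
  1.30600227]
```

View pics/w1.png

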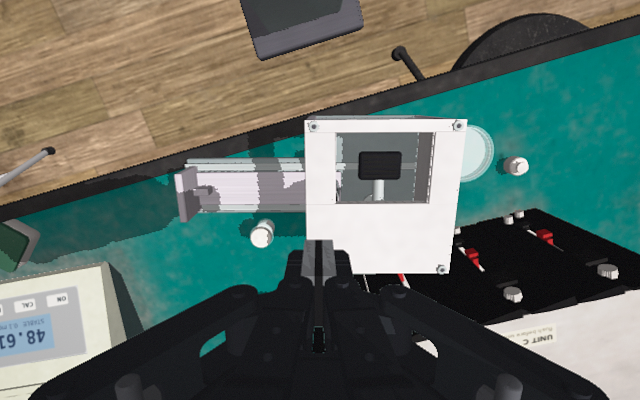

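The plate's corners show at (305,121), (466,120) and (449,273). The window spans (337–433, 133–203), the pad (359–401, 152–180), and the push plate's outer edge is at about u=178, v 170–220. I'll turn these into positions.

```bash
python3 - <<'E'
from h import *
a=np.load("w1.npz");im=a['im'];d=a['d'];C=cam("wrist",dict(tcp_pos=a['p'],orientation=a['r']))
Rt=R.from_rotvec(a['r']).as_matrix()
print("tool axes",Rt.round(3).tolist())
c=im[105:285,165:480][:,:,::-1]; cv2.imwrite("pics/w1z.png",cv2.resize(c,None,fx=2.5,fy=2.5,interpolation=cv2.INTER_CUBIC))
v,u=np.mgrid[0:400,0:640]; k=C[0]
P=C[2]+(np.stack([(u-k['cx'])/k['fx'],-(v-k['cy'])/k['fy'],-np.ones_like(u,float)],-1)@C[1].T)*d[...,None]
g=im.astype(int)
pad=((g.max(2)<50)&(u>340)&(u<430)&(v>135)&(v<200)).astype(np.uint8)
n,l,s,ce=cv2.connectedComponentsWithStats(pad);i=1+np.argmax(s[1:,4]);print("pad",s[i],ce[i])
ys,xs=np.where(l==i); Q=np.array([onz(C,x,y,.108)[:2]*1000 for x,y in zip(xs,ys)],np.float32)
r=cv2.minAreaRect(Q);print("pad rect",r,"depth z",np.median(P[l==i][:,2]), "mean",P[l==i].mean(0))
K=np.array([onz(C,x,y,.121) for x,y in [(305,120.5),(466.5,119.5),(449.5,273.5)]])*1000
print("corners FR FL RL",K.round(1),"sizes",np.linalg.norm(K[0]-K[1]),np.linalg.norm(K[1]-K[2]),"ctr",(K[0]+K[2])/2)
e=K[1]-K[0];print("yaw from front edge",np.degrees(np.arctan2(-e[0],e[1])))
e=K[2]-K[1];print("yaw from left edge",np.degrees(np.arctan2(e[1],e[0])))
W=np.array([onz(C,x,y,.121) for x,y in [(336,132.5),(434,132.5),(433,204),(336,204)]])*1000
print("win",W.round(1),W.mean(0))
# push plate: points with z in .045-.07 in region
m=(abs(P[...,2]-.062)<.004)&(u>165)&(u<215)&(v>155)&(v<235); print(m.sum())
ys,xs=np.where(m);print(xs.min(),xs.max(),ys.min(),ys.max())
T=P[m][:,:2]*1000; print(cv2.minAreaRect(T.astype(np.float32)))
print("z track/shuttle", [ (x,y,P[y,x].round(4).tolist()) for x,y in [(182,195),(188,200),(195,195),(240,195),(225,165),(192,163),(197,210),(280,190)]])
E
```

```text
tool axes [[0.277, 0.961, 0.0], [0.961, -0.277, 0.0], [0.0, 0.0, -1.0]]
pad [ 358  152   43   28 1133] [378.96822595 165.14474846]
pad rect ((422.8763122558594, 6.115955352783203), (35.07025909423828, 23.008895874023438), 73.86027526855469) depth z 0.10837868406223711 mean [0.42228346 0.00605595 0.10877905]
corners FR FL RL [[369.7 -42.4 121. ]
 [403.6  77.2 121. ]
 [531.5  42.5 121. ]] sizes 124.36049257387076 132.62522726983437 ctr [4.50624687e+02 3.44850676e-02 1.21000000e+02]
yaw from front edge -15.798484065236705
yaw from left edge -15.193517764914455
win [[385.1 -21.9 121. ]
 [406.3  51.4 121. ]
 [463.7  40.1 121. ]
 [441.4 -37.2 121. ]] [424.13216571   8.13166437 121.        ]
433
174 188 173 221
((409.5196228027344, -189.12440490722656), (8.276182174682617, 51.148128509521484), 74.1272964477539)
z track/shuttle [(182, 195, [0.4072, -0.1866, 0.0621]), (188, 200, [0.4152, -0.1868, 0.0539]), (195, 195, [0.415, -0.186, 0.0361]), (240, 195, [0.4314, -0.1428, 0.0227]), (225, 165, [0.3946, -0.1486, 0.0177]), (192, 163, [0.3823, -0.1852, 0.0135]), (197, 210, [0.4324, -0.192, 0.0328]), (280, 190, [0.4387, -0.0972, 0.0218])]
```

View pics/w1z.png

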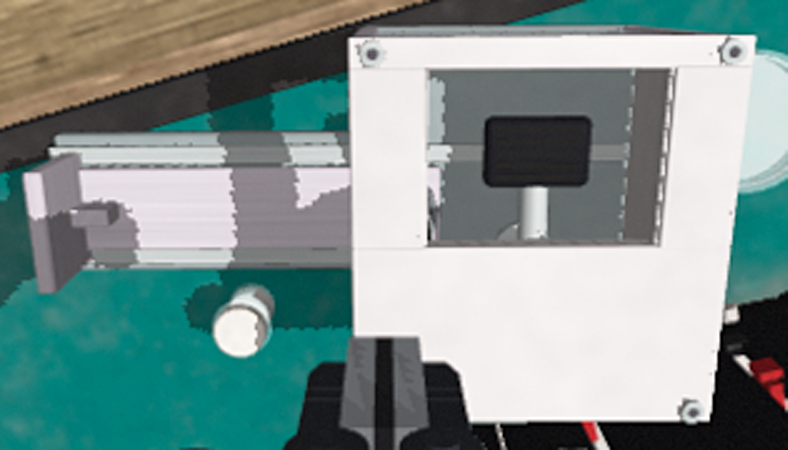

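Emit:
servo_tool(
  increments=[-30,3,0,0,0,0,0,-42,4,0,0,0,0,0,-45,5,0,0,0,0,0,-42,4,0,0,0,0,0,-26,3,0,0,0,0,0,0,0,40,0,0,0,0,0,0,50,0,0,0,0,0,0,30,0,0,0,0],
)

```text
clock: 3.2
tcp_pos: [0.3972, -0.2288, 0.1092]
orientation: [-2.507, -1.89, 0.002]
contact_force: [0.5, 0.2, -0.2]
grip_width: 0.0
```

```bash
python3 - <<'E'
from h import *
o=get_obs(); im,d=grab_frame("wrist"); cv2.imwrite("pics/w2.png",im[:,:,::-1]);print(o['tcp_pos'],o['joints'])
Rt=R.from_rotvec(o['orientation']).as_matrix()
print("face in tool mm",Rt.T@(np.array([.4084,-.193,.042])-o['tcp_pos'])*1000)
E
```

```text
[ 0.39720118 -0.22875095  0.10924216] [-0.1304607   0.34635351  0.62095527  2.19857533 -0.31669168  0.68483876
  2.00300994]
face in tool mm [37.45736502  1.09930799 67.23681861]
```

View pics/w2.png

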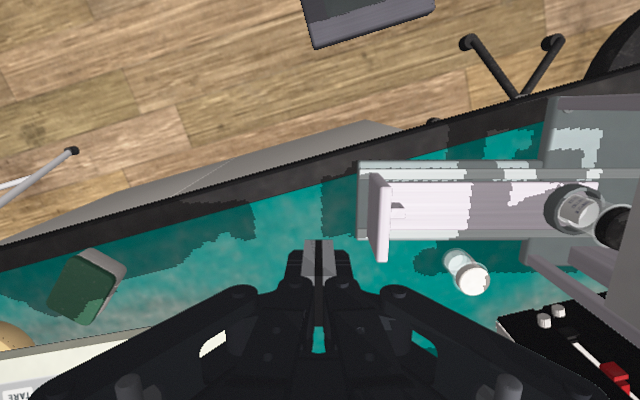

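The fingers at (303–352, 240–290) stand clear of the push plate's outer face at u≈370, so I can go down.

Emit:
servo_tool(
  increments=[0,0,17,0,0,0,0,0,0,18,0,0,0,0,0,0,18,0,0,0,0,0,0,15,0,0,0,0,4,0,0,0,0,0,0,8,0,0,0,0,0,0,8,0,0,0,0,0,0,8,1,0,0,0,0,0],
)

```text
clock: 4.25
tcp_pos: [0.407, -0.2023, 0.0436]
orientation: [2.508, 1.891, 0.0]
contact_force: [-2.1, -1.9, 1.1]
grip_width: 0.0002
```

Emit:
servo_tool(
  increments=[6,0,0,0,0,0,0,6,0,0,0,0,0,0,6,0,0,0,0,0,0,6,0,0,0,0,0,0,6,0,0,0,0,0,0,6,0,0,0,0,0,0,4,0,0,0,0,0,0,2,0,0,0,0,0,0],
)

```text
clock: 5.25
tcp_pos: [0.4186, -0.1621, 0.0433]
orientation: [2.508, 1.892, 0.0]
contact_force: [-0.7, -2.5, 2.0]
grip_width: -0.0003
```

```bash
python3 - <<'E'
from h import *
o=get_obs(); im,d=grab_frame("wrist"); cv2.imwrite("pics/w3.png",im[:,:,::-1]);print(o['tcp_pos'],o['contact_force'])
q=o['tcp_pos'][:2]*1000-np.array([450.5,-.5]);a=np.radians(-15.8);print("press frame",np.cos(a)*q[0]+np.sin(a)*q[1],-np.sin(a)*q[0]+np.cos(a)*q[1])
E
```

```text
[ 0.41860071 -0.16214849  0.04328545] [-0.67751712 -2.50069161  1.95592213]
press frame 13.319618710381565 -164.2266281911925
```

View pics/w3.png

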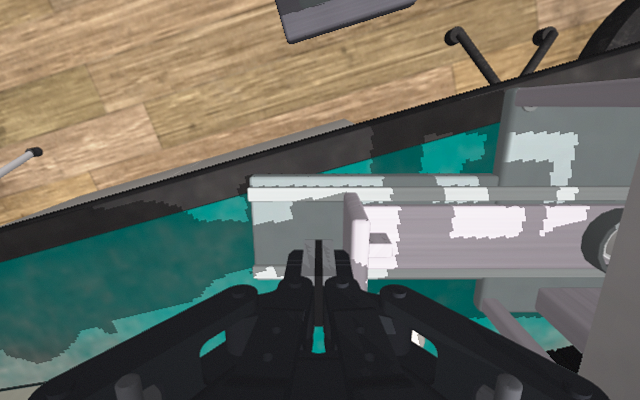

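The finger now bears on the push plate at about (348,250), and the shuttle has moved in. I'll push gently until the stop raises the force.

Emit:
servo_tool(
  increments=[1,0,0,0,0,0,0,1,0,0,0,0,0,0,1,0,0,0,0,0,0,1,0,0,0,0,0,0,1,0,0,0,0,0,0,1,0,0,0,0,0,0,1,0,0,0,0,0,0,0,0,0,0,0,0,0],
)

```text
clock: 6.3
tcp_pos: [0.4189, -0.1608, 0.0434]
orientation: [2.509, 1.882, -0.006]
contact_force: [-5.3, -18.6, 0.2]
grip_width: -0.0002
```

Emit:
servo_tool(
  increments=[-10,0,0,0,0,0,0,-15,0,0,0,0,0,0,-10,0,-10,0,0,0,0,0,0,-40,0,0,0,0,0,0,-45,0,0,0,0,0,0,-45,0,0,0,0,0,0,-35,0,0,0,0,0,0,-12,0,0,0,0],
)

```text
clock: 7.3
tcp_pos: [0.4116, -0.1898, 0.2326]
orientation: [2.507, 1.89, 0.006]
contact_force: [0.0, -0.3, -0.2]
grip_width: 0.0002
```

```bash
python3 - <<'E'
from h import *
o=get_obs(); im,d=grab_frame("wrist"); cv2.imwrite("pics/w4.png",im[:,:,::-1]);print(o['tcp_pos'],o['contact_force'])
C=cam("wrist",o);v,u=np.mgrid[0:400,0:640]; k=C[0]
P=C[2]+(np.stack([(u-k['cx'])/k['fx'],-(v-k['cy'])/k['fy'],-np.ones_like(u,float)],-1)@C[1].T)*d[...,None]
m=((abs(P[...,2]-.062)<.004)&(abs(P[...,0]-.42)<.06)&(P[...,1]<-.11)&(P[...,1]>-.22)).astype(np.uint8)
n,l,s,c=cv2.connectedComponentsWithStats(m);i=1+np.argmax(s[1:,4]);print(s[i],c[i])
r=cv2.minAreaRect((P[l==i][:,:2]*1000).astype(np.float32));print(r)
q=np.array(r[0])-np.array([450.5,-.5]);a=np.radians(-15.8);print("press frame plate centre",np.cos(a)*q[0]+np.sin(a)*q[1],-np.sin(a)*q[0]+np.cos(a)*q[1])
Rt=R.from_rotvec(o['orientation']).as_matrix(); print(Rt.round(3).tolist())
print("pad target in tool mm",Rt.T@(np.array([.4227,.007,.108])-o['tcp_pos'])*1000)
E
```

```text
[ 0.41157138 -0.18977096  0.23261197] [ 0.04205128 -0.31356683 -0.19913355]
[360 151  10  51 408] [364.88970588 176.39460784]
((422.3230895996094, -144.572509765625), (8.39105224609375, 51.432247161865234), 74.5210189819336)
press frame plate centre 12.115768361421615 -146.30117739406654
[[0.275, 0.961, 0.004], [0.961, -0.275, 0.001], [0.002, 0.004, -1.0]]
pad target in tool mm [192.01885366 -43.92532202 124.78030617]
```

View pics/w4.png

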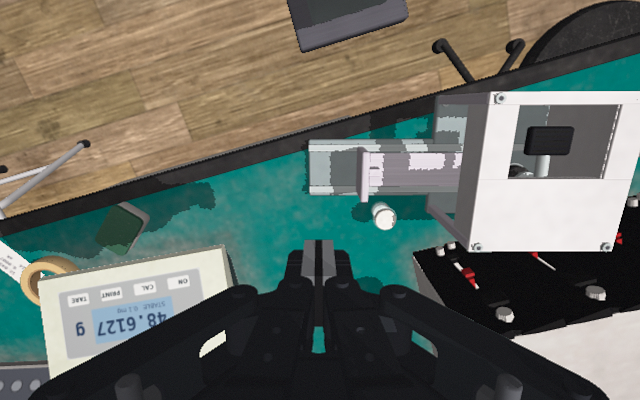

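The push plate's outer face measures −150.3 mm, where home is −150. It shows at u≈360, v 151–202. The shuttle is home, so I'll move over the window next.

Emit:
servo_tool(
  increments=[20,-4,0,0,0,0,0,32,-7,0,0,0,0,0,36,-8,0,0,0,0,0,36,-8,0,0,0,0,0,32,-7,0,0,0,0,0,24,-6,0,0,0,0,0,12,-3,0,0,0,0,0,0,0,0,0,0,0,0],
)

```text
clock: 8.35
tcp_pos: [0.4218, 0.0072, 0.2297]
orientation: [-2.507, -1.892, 0.002]
contact_force: [-0.3, -0.8, 0.8]
grip_width: 0.0002
```

```bash
python3 - <<'E'
from h import *
o=get_obs(); im,d=grab_frame("wrist"); cv2.imwrite("pics/w5.png",im[:,:,::-1]);print(o['tcp_pos'],o['contact_force'],o['joints'])
Rt=R.from_rotvec(o['orientation']).as_matrix(); print(Rt.round(4).tolist())
print("pad target in tool mm",Rt.T@(np.array([.4227,.007,.108])-o['tcp_pos'])*1000)
E
```

```text
[0.42184945 0.00715621 0.22973012] [-0.30584465 -0.75090099  0.83489671] [-0.69534335  0.03670063  0.55362311  2.1540342  -0.02312568  0.9577561
  1.16437526]
[[0.2742, 0.9617, -0.0012], [0.9617, -0.2742, -0.0006], [-0.0009, -0.001, -1.0]]
pad target in tool mm [  0.18929938   0.9858158  121.72904814]
```

View pics/w5.png

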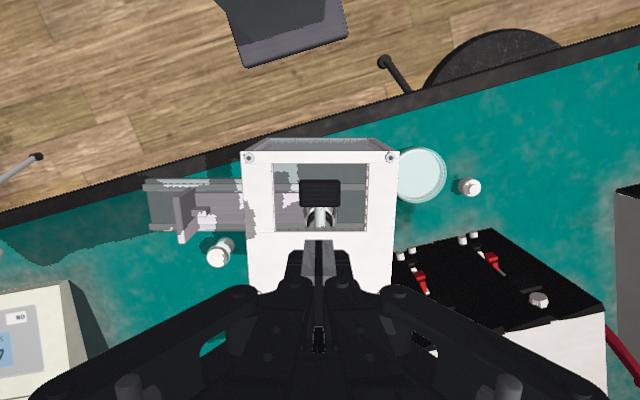

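Emit:
servo_tool(
  increments=[0,2,15,0,0,0,0,0,0,20,0,0,0,0,0,0,20,0,0,0,0,0,0,15,0,0,0,0,0,0,10,0,0,0,0,0,0,5,0,0,0,0,0,0,0,0,0,0,0,0,0,0,0,0,0,0],
)

```text
clock: 9.4
tcp_pos: [0.4245, 0.0065, 0.1457]
orientation: [2.509, 1.891, 0.001]
contact_force: [-0.1, -0.5, 0.1]
grip_width: -0.0
```

```bash
python3 - <<'E'
from h import *
o=get_obs(); im,d=grab_frame("wrist"); cv2.imwrite("pics/w6.png",im[:,:,::-1]);print(o['tcp_pos'],o['contact_force'],o['joints'])
Rt=R.from_rotvec(o['orientation']).as_matrix(); print(Rt.round(4).tolist())
print("pad target in tool mm",Rt.T@(np.array([.4227,.007,.108])-o['tcp_pos'])*1000)
k=calibration("wrist");T=k['T_tool_cam'];v,u=np.mgrid[0:400,0:640]
Q=((np.stack([(u-k['cx'])/k['fx'],-(v-k['cy'])/k['fy'],-np.ones_like(u,float)],-1)*d[...,None])@T[:3,:3].T+T[:3,3])*1000
ok=(d>0.02)&(Q[...,2]<-0.0)&(v>235)
for a in range(-80,1,8):
    m=ok&(Q[...,2]>=a)&(Q[...,2]<a+8)
    if m.sum(): print("z",a,m.sum(),"x",np.percentile(Q[m][:,0],[1,99]).round(1),"y",np.percentile(Q[m][:,1],[1,99]).round(1))
E
```

```text
[0.42450197 0.00650358 0.14569423] [-0.10316303 -0.54174892  0.09972257] [-0.64666692  0.19545821  0.54750702  2.24002637 -0.15101788  0.73898788
  1.29610932]
[[0.2753, 0.9613, 0.0008], [0.9613, -0.2753, 0.0003], [0.0005, 0.0007, -1.0]]
pad target in tool mm [-0.03845598 -1.89392361 37.69297338]
z -80 9626 x [-53.5  52.6] y [-18.1   5. ]
z -72 5906 x [-47.5  46.7] y [-18.    7.3]
z -64 5547 x [-41.   39.9] y [-13.2   7.8]
z -56 3802 x [-35.9  34.9] y [-14.3   7.9]
z -48 1429 x [-29.1  28.1] y [-14.3   8.7]
z -40 817 x [-9.  8.] y [-12.4  10.5]
z -32 579 x [-13.9  12.9] y [-12.   -6.9]
z -24 540 x [-13.8  12.7] y [-11.9  -6.7]
z -16 463 x [-13.6 170.6] y [-12.   79.6]
z -8 669 x [ -6.9 175.8] y [-11.8  83.3]
```

View pics/w6.png

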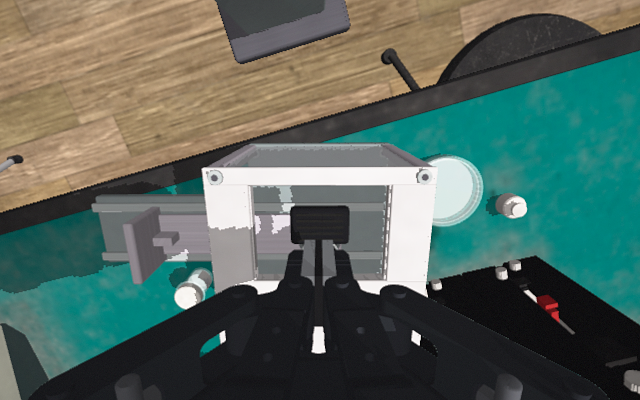

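The finger tips at about (319,245) sit centred over the pad (291–349, 206–243) inside the window. The gripper is only ±14 mm wide up to 33 mm behind the tip, so it fits. I'll press down now.

Emit:
servo_tool(
  increments=[0,-1,8,0,0,0,0,0,0,9,0,0,0,0,0,0,9,0,0,0,0,0,0,8,0,0,0,0,0,0,5,0,0,0,0,0,0,5,0,0,0,0,0,0,4,0,0,0,0,0,0,4,0,0,0,0],
)

```text
clock: 10.45
tcp_pos: [0.4232, 0.0068, 0.0933]
orientation: [-2.508, -1.891, -0.0]
contact_force: [-2.7, -0.8, 6.6]
grip_width: -0.0003
```

```bash
python3 - <<'E'
from h import *
o=get_obs();print(o['tcp_pos'],o['contact_force'],o['joints'])
E
```

```text
[0.42315866 0.00675064 0.09326962] [-2.69714523 -0.83101524  6.64522883] [-0.58850358  0.30392606  0.49770618  2.28125327 -0.25376469  0.60666658
  1.39165281]
```

Emit:
servo_tool(
  increments=[0,0,2,0,0,0,0,0,0,2,0,0,0,0,0,0,2,0,0,0,0,0,0,1,0,0,0,0,0,0,1,0,0,0,0,0,0,1,0,0,0,0,0,0,0,0,0,0,0,0,0,0,0,0,0,0],
)

```text
clock: 11.45
tcp_pos: [0.4242, 0.0067, 0.0876]
orientation: [-2.508, -1.888, -0.005]
contact_force: [-18.4, -1.8, 65.3]
grip_width: 0.0001
```

```bash
python3 - <<'E'
from h import *
o=get_obs();print(o['tcp_pos'],o['contact_force'],o['joints'])
E
```

```text
[0.42416431 0.00665391 0.08758642] [-18.42156267  -1.80307109  65.30733859] [-0.57562777  0.31678422  0.48785113  2.28317975 -0.27104723  0.59225463
  1.40808025]
```

Emit:
servo_tool(
  increments=[0,0,-1,0,0,0,0,0,0,-1,0,0,0,0,0,0,0,0,0,0,0,0,0,0,0,0,0,0,0,0,0,0,0,0,0,0,0,0,0,0,0,0,0,0,0,0,0,0,0,0,0,0,0,0,0,0],
)

```text
clock: 12.45
tcp_pos: [0.424, 0.0066, 0.0884]
orientation: [-2.509, -1.889, -0.003]
contact_force: [-12.1, -1.3, 42.6]
grip_width: 0.0001
```

```bash
python3 - <<'E'
from h import *
o=get_obs(); im,d=grab_frame("wrist"); cv2.imwrite("pics/w7.png",im[:,:,::-1]);print(o['tcp_pos'],o['contact_force'])
im2,_=grab_frame("side");cv2.imwrite("pics/s7.png",cv2.resize(im2[160:280,270:390],None,fx=5,fy=5)[:,:,::-1]);o=get_obs();print(o['tcp_pos'],o['contact_force'])
E
```

```text
[0.42399303 0.00662764 0.0884493 ] [-12.05063697  -1.33819612  42.56551383]
[0.42398268 0.00663703 0.08844888] [-13.1421933   -1.80827276  42.60589852]
```

View pics/w7.png

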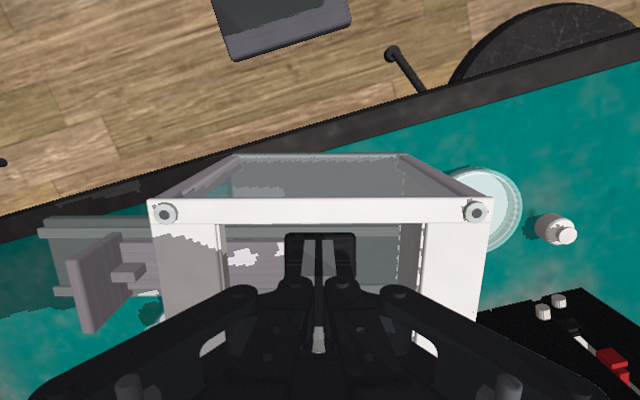

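View pics/s7.png

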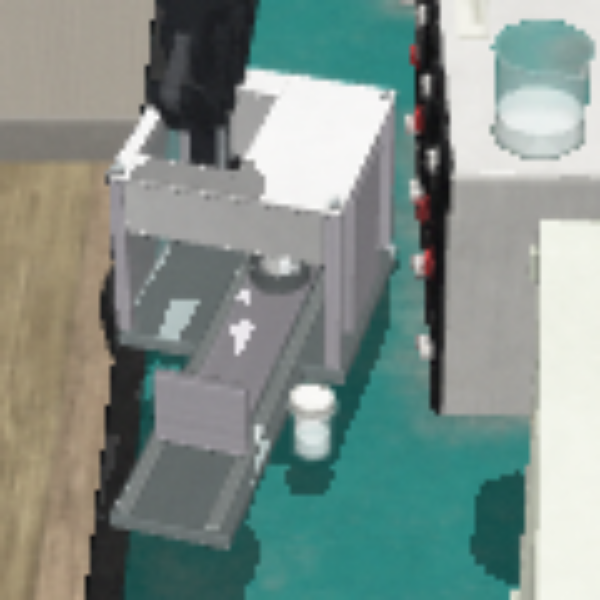

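The wrist view shows the tips on the lowered pad at (320,260), clear of the window edges. The side view shows the shuttle home with the spare vial standing. Handing in.

```bash
python3 - <<'E'
from bench import *
print(hand_in()); o=get_obs();print(o['clock'],o['tcp_pos'],o['contact_force'])
E
```

```text
the job is handed in; nothing more can be done
None
the job is handed in; nothing more can be done
```

I pushed the shuttle home with closed fingers, then reached through the window and pressed the lever pad down to its stop. I handed in at about 12.5 s with the fingers still holding it down; the hand-in reports no verdict.

- **Shuttle:** the force rose to about 19 N at the stop. The wrist depth picture then put the push face at −150.3 mm, against −150 mm for home.
- **Lever:** the last reading had the finger tips at z = 88.4 mm, 32.6 mm below the guard's top face (about 33 mm expected when fully down). They were pressing with about 42 N up-force, after a brief 65 N at the stop, which I eased by 2 mm. The sideways force was about 13 N, which I took to be friction on the tilted pad.
- **Guard and loose things:** the last pictures show the fingers inside the window without visible contact, though I had no direct guard-contact reading. The vial, dish and weight were still standing in place, judged by eye. The tin was out of view in the last pictures; it was in place in the one taken after the shuttle push.

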